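# Lock a spring channel nut into a microscope accessory base

### The job

Take the spring nut with the flat paddle grip out of the white storage block and lock it into the middle of the channel on the microscope's accessory base: put it in lengthwise, push it down against its spring, give it a quarter turn and let it rise so that its grooves catch the channel lips, as on the nut already fitted near the channel's end. Feel for the slot and do not force it: never push or pull the nut against the base with more than about 20 N. Then let go; leave the round pin and the small dish where they are.

Things in the scene. Friction and masses are not known exactly. Their poses are not given: they have to be found in the camera images.
- nut: Loose steel spring nut, 150 g, upright in one of the storage block's two pockets (which varies). Origin: centre of the underside of its extended spring foot; z up, x along its long wings and paddle grip, y across; the same after a half turn. Total height 70 mm; round stem, 14 in diameter, at z = 21 to 43. The reading does not move with the foot.
- nut_grip (a point): Point in the nut's paddle grip, 60 mm above the nut's origin. The paddle is 30 (nut x) x 10 mm (nut y, grasp across it) and spans 42 to 70 above the origin. Fingertips kept 40 or more above the origin stay clear of the channel.
- nut_wing (a point): Centre of the wing plate's top, 21 mm above the nut's origin. The plate is 33 (nut x) x 14 (nut y), from 15 to 21 above the origin; a raised land 3 wide at each end (13.5 to 16.5 from the middle) reaches 24, so that a groove lies between land and stem for the channel lip's edge.
- nut_spring (a point): Centre of the underside of the nut's spring foot as extended (the nut's origin; it does not follow the foot). The foot is 30 (nut x) x 14 (nut y) x 4 mm and slides up towards the wing plate by at most 11 mm: it begins to yield at 3 N and stiffens by 1 N per mm, to 14 N, where it bottoms out.
- bed: Accessory base, fixed: white plate 150 (x) x 240 (y) x 12 mm, carrying an aluminium channel 220 long (along y), 46 wide, open top at z = 39. Origin: centre of the plate's underside, z up. Another such nut, already fitted and turned across, stands in the channel at y = +85 mm, top at z = 81 mm: leave it.
- slot (a point): On the base's centreline (base x = 0, y = 0), z = 39 mm, the height of the channel's open top; axes as the base. The slot is 17 mm wide and runs along y, but the channel was clamped by eye: its true centreline lies up to 10 mm to either side (x) of this point, always parallel to y. This reading does not show it; find it by feel or sight. It does not move in use.
- lips (a point): Same x, y as slot, at z = 32 mm, the lower end of the lips' down-turned edges (3 thick, 8.5 to 11.5 mm from the channel's true centreline). Inside the channel is 40 mm wide. Put in lengthwise (nut x along base y), the nut can turn once its origin is at z = 8 or lower (10 N); turned across, its spring lifts it to z = 11, with the edges in its grooves.
- floor (a point): Same x, y as slot, on the channel's inner floor, z = 15 mm. The nut's foot rests here; with the foot bottomed out, the nut's origin is at z = 4 (all z above the base's underside).
- rack: White storage block, fixed, 80 (x) x 170 (y) x 26 mm high; origin: centre of its underside. Two pockets 37 (x) x 18 (y), 20 deep, at y = -45 and +45 mm; the nut stands in one, paddle along the block's x, the plain pin in the other.
- pin: Bystander: loose plain round steel pin, 15 mm foot, round head 26 in diameter, 60 high, in the other pocket. Origin: centre of its underside.
- dish: Bystander: small closed glass dish, 37 in diameter, 12 high, lying on the base beside the channel. Origin: centre of its underside.
Not all that is in view belongs to the job. What is shaped like the nut but pink is not meant.

How it is judged (in metres and radians):
On the way, in this order (a step that is already met when the one before it is completed fails the run):
1. the nut is in the channel lengthwise, its wings inside below the lips' tops (x of nut in the frame of bed between -0.014 and 0.014 m and y of nut in the frame of bed between -0.015 and 0.015 m and z of nut in the frame of bed below 0.015 m and angle between the x axis of nut and the y axis of bed, either way round below 0.3 rad), for 0.1 s.
2. the nut is pushed down against its spring and turned across the channel (x of nut in the frame of bed between -0.014 and 0.014 m and y of nut in the frame of bed between -0.015 and 0.015 m and z of nut in the frame of bed below 0.0088 m and angle between the x axis of nut and the x axis of bed, either way round below 0.3 rad), for 0.05 s.
At the end, for the whole second after the job is handed in: The nut stands across the channel (within 0.15 rad), upright within 0.1 rad, in the middle of its length within 15 mm, lifted by its spring so that the lips' edges lie in its grooves (origin 9.5 to 12.5 mm above the base's underside), let go and at rest (x of nut in the frame of bed between -0.014 and 0.014 m and y of nut in the frame of bed between -0.015 and 0.015 m and z of nut in the frame of bed between 0.0095 and 0.0125 m and angle between the x axis of nut and the x axis of bed, either way round below 0.15 rad and angle between nut's own z axis and vertical below 0.1 rad and linear speed of nut below 0.02 m/s); the robot touches nothing.
It fails at once if the nut is forced: its contact forces on the base add up to more than 40 N (the spring alone makes 14 N when seated) (contact force between nut and bed above 40 N).
It fails at once if the robot bears on the base or the nut already fitted with more than 15 N (contact force between any of the fingers, the arm and bed above 15 N).
It fails at once if the round pin or the dish is moved by more than 20 mm (distance of any of dish, pin from where it was at the start of the episode above 0.02 m).
It also fails if it takes over 64 s, if anything falls off the work surface, if the arm or the gripper's body presses on something with over 40 N, if the wrist force passes 120 N, or if a joint passes its speed limit or range.

### The arm

A 6-joint arm with a two-finger parallel gripper is mounted at the origin on the work surface. World frame = base frame: x ahead of the robot, y to its left, z up, the work surface at z = 0. Lengths are in mm, angles in rad, forces in N, time in s.
With the tool pointing down it reaches from about 350 to 775 mm from the base axis. Payload 5.5 kg.
Tool frame: the origin (TCP) lies at the very end of the fingers, on their centre line; the grasp point (between the pads) lies 19 mm behind it; z points along the fingers, y is the line along which they close (so a half turn about z gives the same grasp; the last joint's range is limited). The gripper opens to 85 mm and grips with 20 to 120 N. Pads are 22 mm wide; open, the fingers measure 114 mm over their backs; the gripper's body (76 mm by 85 mm) begins 54 mm behind the grasp point. The pads swing forward as they close: fully open they stand 13 mm farther back than shut.
Start: joints at [-1.353, 0.313, 0.046, 1.304, 0, 1.431], TCP at [201.372, -538.632, 203.823] pointing down, gripper open.
Joint ranges: [-2.76, 2.76], [-0.86, 1.69], [-1.03, 1.26], [-2.2, 2.34], [-1.47, 1.5], [-3.14, 3.14]. Speed limits (rad/s): [2.57, 2.57, 3.14, 3.14, 3.14, 3.14].

### API

Orientations are given as a rotation vector (axis times angle).
In Python, from cell import manip gives the robot as it stands.
- The arm moves only by the tool carry_out, never from a script. Its argument "steps" is a list of rows, each an object of numbers: "wx", "wy", "wz": the turn, a rotation vector about the world's x, y, z in units of 10 degrees (1.0 is 10 degrees); "tx", "ty", "tz": the shift along the world's x, y, z in units of 25 mm (1.0 is 25 mm); "grip": the opening, from 0 (shut) to 1 (fully open). In form: [{"wx": .., "wy": .., "wz": .., "tx": .., "ty": .., "tz": .., "grip": ..}, ...]. A call has 1 to 20 rows; each row shifts and turns the commanded pose from where the row before left it; what a row does not reach is not made up. A row lasts 1/8 s, in which the tool goes at most 62.5 mm and 10.7 degrees, less where a joint would pass 70% of its speed; a pose out of reach is approached as far as the arm can. A call is refused whole if a number of a shift passes 1 or a number of a turn 1, either way. A call with a gripper value outside its range is refused whole. The fingers move at their own pace and stop on an object; the grip force is fixed at half the most. Time passes only in rows, so rows that do not move let the fingers close. It gives the time, the measured TCP pose, the force, the opening and the grip force at its end, in the units of the state.
- manip.state(): the state, without advancing time (a new reading comes with each control period).
- manip.camera(name): name is "side" or "top"; returns a dict with "image" (400x640x3 uint8, red, green, blue), "fx", "fy", "cx", "cy" (pixels), "k1" (the pictures are not rectified: a ray, as slopes to the right and down, at radius r is drawn at 1 + k1 r^2 times it, then the intrinsics apply), "origin" and "rotation" of the camera in the world. Camera axes: x right, y up, looking along -z (the intrinsics and any distortion apply to the point x, -y, -z); pixel columns grow to the right and rows downward; lengths in mm; the calibration is good to about 2 mm. A picture is of the moment at which its call begins. There is no depth.
- manip.job_done(): hands the job in; it is judged then, once.
The state is a dict: "t": time; "q": joint angles; "qvel": joint speeds; "effort": joint torques, N m; "ee_pos": TCP position; "eef_rot": TCP orientation; "contact_force": force on the tool from outside, world axes, zero at the start; "ft_torque": the same for the moment, N m; "grip_width": finger opening in mm; "gripper_force": force on a finger pad.
Only numpy, scipy, OpenCV 4.12 (cv2) and the standard library are available. Lean on these libraries where they do the work, as an engineer would, in place of code of your own. Each camera call takes 0.05 s, during which the arm holds its last target. There are 200 camera calls.

## Working session

There is one attempt and no reset: what is moved stays moved. The work goes in short steps, Python scripts to look and compute and a tool call to move; the robot and the scene stay as the last step left them, time stands still between calls to the robot, and variables do not carry over. Pictures are saved under pics/ and viewed, at most 10 in all, crops included, and the job is handed in when it is done.

Besides the shell and the picture viewer there is one more tool, called after "Emit:" by a JSON object that holds its "api" and its "payload", one argument or row to a line. carry_out: Moves the arm, as the interface text tells. Its arguments: {"type":"object","properties":{"steps":{"type":"array"}},"required":["steps"]}

```bash
mkdir -p pics; cat > h.py <<'E'
import numpy as np, cv2
from cell import manip
def ray(c,u,v):
    x=(u-c["cx"])/c["fx"]; y=(v-c["cy"])/c["fy"]
    rd=np.hypot(x,y); r=rd
    for _ in range(20): r=rd/(1+c["k1"]*r*r)
    s=r/rd if rd>0 else 1
    d=np.array([x*s,-y*s,-1.0]); return np.array(c["origin"],float), np.array(c["rotation"])@d
def onz(c,u,v,z):
    o,d=ray(c,u,v); return o+d*(z-o[2])/d[2]
def proj(c,p):
    q=np.array(c["rotation"]).T@(np.array(p,float)-np.array(c["origin"])); x=q[0]/-q[2]; y=-q[1]/-q[2]
    k=1+c["k1"]*(x*x+y*y); return np.array([c["cx"]+c["fx"]*x*k,c["cy"]+c["fy"]*y*k])
E
python3 - <<'E'
from h import *
for n in("top","side"):
    c=manip.camera(n); cv2.imwrite(f"pics/{n}0.png",c["image"][:,:,::-1]); print(n,{k:np.round(v,4).tolist() for k,v in c.items() if k!="image"})
print(manip.state())
E
```

```text
top {'fx': 368.3886, 'fy': 368.3886, 'cx': 322.9164, 'cy': 198.0449, 'k1': -0.0656, 'origin': [489.4061, -64.8695, 710.2556], 'rotation': [0.0989, -0.1069, -1.5466]}
side {'fx': 437.5028, 'fy': 437.5028, 'cx': 321.8086, 'cy': 200.2701, 'k1': -0.1133, 'origin': [369.0549, -707.7248, 512.1782], 'rotation': [1.015, -0.1442, -0.2626]}
{'t': 0.1, 'q': array([-1.35257893e+00,  3.13930381e-01,  4.50913808e-02,  1.30362203e+00,
        6.04171077e-06,  1.43120505e+00]), 'qvel': array([-0.00149612, -0.00361322,  0.00285796, -0.00051632, -0.00065571,
       -0.002631  ]), 'effort': array([ 2.86273425e-03, -4.81727350e+01,  2.99242651e+01,  1.27934193e-02,
       -1.31897568e-04,  4.82633538e-06]), 'ee_pos': array([ 201.26394372, -538.08104401,  202.9947111 ]), 'eef_rot': array([-3.08981340e+00, -5.58755092e-01,  9.32412701e-05]), 'contact_force': array([-0.85199899,  0.25301477, -0.31922895]), 'ft_torque': array([-0.01596878,  0.01255698, -0.00779194]), 'gripper_force': 0.0, 'grip_width': 85.10229510703188}
```

View pics/top0.png

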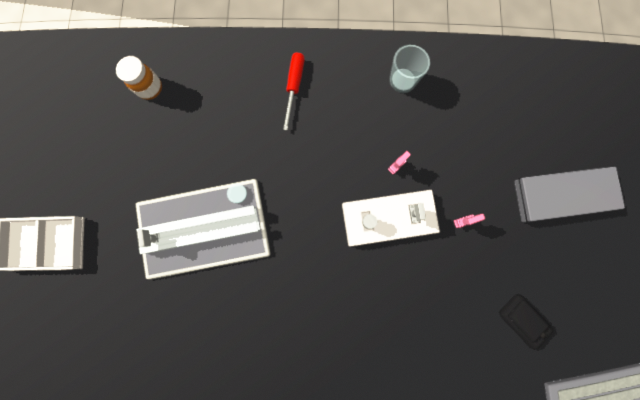

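View pics/side0.png

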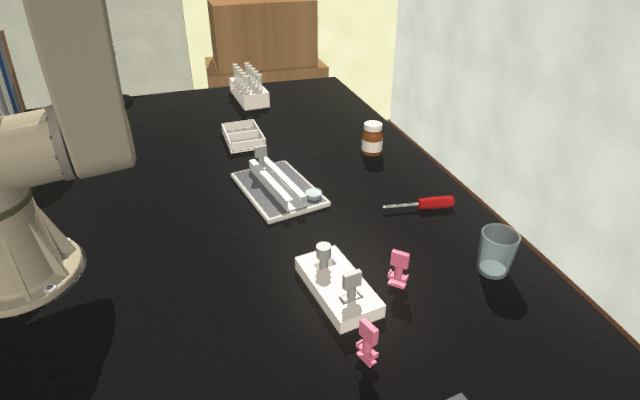

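Both views show a few things that could pass for the loose nut:
- Grey paddle nut in the white block: top (416,212), side (351,285). This one matches the description.
- Round pin in the same block: top (369,220), side (324,252).
- Pink lookalikes: top (400,162) and (469,220).
- Fitted nut: top (150,240), side (261,155).
- Far rack of grey pieces: side (248,80).

I choose the grey one in the block and will check it in a close crop, along with the base.

```bash
sed -i 's/np.array(c\["rotation"\])/cv2.Rodrigues(np.array(c["rotation"],float))[0]/g' h.py
python3 - <<'E'
import cv2,numpy as np
t=cv2.imread("pics/top0.png");s=cv2.imread("pics/side0.png")
a=cv2.resize(t[165:290,125:275],None,fx=2.6,fy=2.6,interpolation=2)
b=cv2.resize(t[180:255,335:485],(390,195),interpolation=2)
d=cv2.resize(s[230:370,285:415],(390,400),interpolation=2)
e=cv2.resize(s[140:225,225:335],(390,270),interpolation=2)
L=np.vstack([a,e]);R=np.vstack([b,d]);H=600
f=lambda m:np.vstack([m,np.zeros((H-m.shape[0],390,3),np.uint8)])
cv2.imwrite("pics/crop0.png",np.hstack([f(L),f(R)]))
E
```

```text
(no output)
```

View pics/crop0.png

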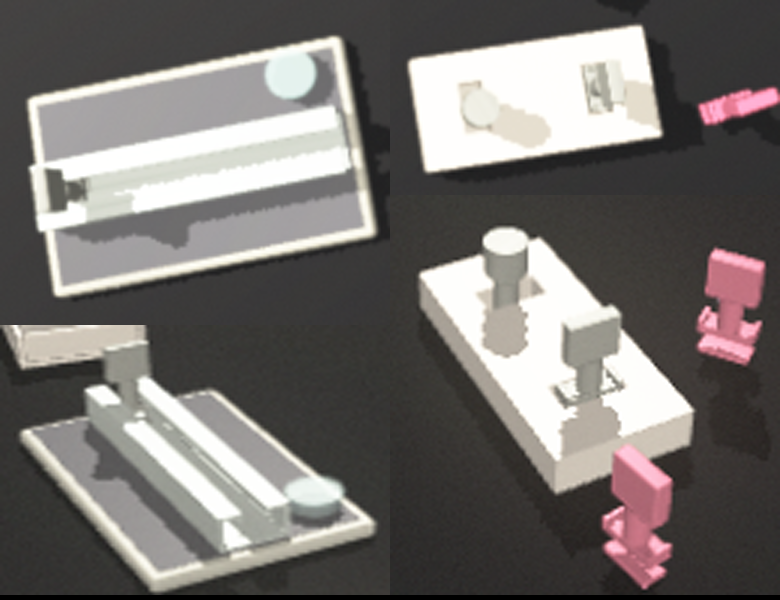

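The crop confirms it: grey paddle nut in the block's right-hand pocket, pin in the other, paddle along the short side. The white strips on either side of the base's slot are the lips, and the dish is at top right. Next I measure all of this.

```bash
cat > m.py <<'E'
from h import *
c=manip.camera("top"); s=manip.camera("side"); np.set_printoptions(precision=1,suppress=True)
P=[(125+x/2.6,165+y/2.6) for x,y in [(30,98),(340,38),(377,235),(55,297)]]
W=np.array([onz(c,u,v,12)[:2] for u,v in P]); print("bed corners",W.tolist(), [np.linalg.norm(W[i]-W[i-1]) for i in range(4)])
hsv=cv2.cvtColor(c["image"],cv2.COLOR_RGB2HSV)
m=((hsv[...,2]>130)).astype(np.uint8)
def rect(x0,y0,x1,y1,z):
    mm=np.zeros_like(m); mm[y0:y1,x0:x1]=m[y0:y1,x0:x1]
    k=max(cv2.findContours(mm,0,1)[0],key=cv2.contourArea)[:,0]
    w=np.array([onz(c,u,v,z)[:2] for u,v in k],np.float32); return cv2.minAreaRect(w),k
print("rack",rect(330,180,450,250,26)[0])
m=((hsv[...,2]>70)).astype(np.uint8)
r,k=rect(125,170,275,285,12); print("bed",r)
E
python3 m.py
python3 - <<'E'
from h import *
c=cv2.imread("pics/top0.png")
h=cv2.cvtColor(c,cv2.COLOR_BGR2HSV)
print(h[195:232,404:428,2])
E
```

```text
bed corners [[564.6456417183606, 293.06567731038206], [614.6728184621936, 62.648157961555796], [470.98457869960953, 29.516632445096022], [419.84164237268874, 262.6811252342851]] [np.float64(147.9574912985699), np.float64(235.7858172915102), np.float64(147.45849663250226), np.float64(238.70752110852996)]
rack ((546.5435180664062, -194.15225219726562), (83.00404357910156, 174.173095703125), 9.710664749145508)
bed ((518.5407104492188, 166.1680145263672), (153.7592315673828, 248.3622589111328), 12.512517929077148)
[[255 255 255 255 255 255 255 255 255 255 255 255 255 255 255 255 255 255
  255 255 255 255 255 255]
 [255 255 255 255 255 255 255 255 255 255 255 255 255 255 255 255 255 255
  255 255 255 255 255 255]
 [255 255 255 255 255 255 255 255 255 255 255 255 255 255 255 255 255 255
  255 255 255 255 255 255]
 [255 255 255 255 255 255 255 255 255 255 255 255 255 255 255 255 255 255
  255 255 255 255 255 255]
 [255 255 255 255 255 255 255 255 255 255 255 255 255 255 255 255 255 255
  255 255 255 255 255 255]
 [255 255 255 255 255 255 255 255 255 255 255 255 255 255 255 255 255 255
  255
[... 2453 characters left out ...]
55 255 255 255 255 255 254 254 254 255 255 255 255 255 255 255 255
  255 255 255 254 240 234]
 [255 255 255 255 255 255 255 255 255 255 255 255 255 255 255 255 255 255
  255 255 255 255 253 253]
 [255 255 255 255 255 255 255 255 255 255 255 255 255 255 255 255 255 255
  255 255 255 255 255 255]
 [255 255 255 255 255 255 255 255 255 255 255 255 255 255 255 255 255 255
  255 255 255 255 255 255]
 [255 255 255 255 255 255 255 255 255 255 255 255 255 255 255 255 255 255
  255 255 255 255 255 255]
 [255 255 255 255 255 255 255 255 255 255 255 255 255 255 255 255 255 255
  255 255 255 255 255 255]
 [255 255 255 255 255 255 255 255 255 255 255 255 255 255 255 255 255 255
  255 255 255 255 255 255]]
```

```bash
cat > p.py <<'E'
from h import *
np.set_printoptions(precision=1,suppress=True,linewidth=160)
c=manip.camera("top"); g=cv2.cvtColor(c["image"],cv2.COLOR_RGB2HSV)[...,2].astype(np.float32)
O=np.array([517.5,162.0]); a=np.radians(12.3); ex=np.array([np.cos(a),np.sin(a)]); ey=np.array([-ex[1],ex[0]])
xs=np.arange(-45,46,1.5)
for y in(-80,-60,-40,-20,0,20,40):
    px=np.array([proj(c,[*(O+ex*x+ey*y),39]) for x in xs],np.float32)
    v=cv2.remap(g,px[None,:,0],px[None,:,1],1)[0]
    print(y,' '.join('%d'%k for k in v))
print(xs[0])
print("nut top",onz(c,421,211,76), "pink base",onz(c,462,222,0))
for p in[(369,220)]: print("pin",onz(c,*p,66))
def px(x,y,z): return proj(c,[*(O+ex*x+ey*y),z])
print([px(x,y,12) for x,y in((75,120),(75,-120),(-75,-120),(-75,120))])
E
python3 p.py
```

```text
-80 163 162 155 139 118 113 112 112 112 112 112 115 139 190 244 254 254 254 254 254 254 254 254 253 250 239 222 220 220 219 219 217 217 217 227 247 253 254 254 254 254 254 254 252 240 211 171 163 161 158 155 155 200 229 241 242 242 242 242 242 242
-60 162 157 146 130 114 112 112 112 111 111 111 116 144 195 248 254 254 254 254 254 254 254 254 253 251 241 224 220 220 219 218 218 218 221 231 249 253 254 254 254 254 254 254 252 241 213 174 164 162 162 162 162 163 162 162 162 162 162 162 162 162
-40 162 157 144 120 113 112 111 111 111 111 110 116 145 197 248 253 254 254 254 254 254 254 254 253 247 225 220 219 219 219 219 218 218 221 230 250 253 254 254 254 254 254 254 253 243 209 174 164 162 162 162 161 161 161 160 160 161 162 162 162 162
-20 162 159 147 120 111 110 110 110 110 110 110 117 150 210 251 254 255 255 254 254 254 255 254 249 235 222 220 219 219 220 220 219 219 222 231 249 253 254 255 255 255 255 255 253 243 198 170 163 162 162 162 162 163 163 162 162 162 162 162 162 162
0 162 161 158 141 119 111 110 110 110 109 110 116 143 209 249 254 255 255 255 255 255 255 255 254 253 233 223 219 218 220 220 220 218 221 235 251 254 255 255 255 255 255 255 253 245 190 169 163 163 163 163 163 163 164 164 164 164 164 164 164 164
20 109 110 110 110 109 110 110 109 109 109 109 116 145 214 248 255 255 255 255 255 255 255 254 254 250 231 222 219 217 219 221 220 218 220 236 251 254 255 255 255 255 255 255 254 249 194 171 164 164 163 163 164 164 164 164 164 164 164 165 165 165
40 160 151 124 112 109 109 109 109 108 108 109 116 144 219 248 255 255 255 254 251 249 251 254 251 232 222 219 217 215 218 220 221 220 222 236 251 255 255 255 255 255 255 255 253 247 195 171 165 165 165 165 165 165 165 165 165 165 165 165 164 164
-45.0
nut top [ 554.3 -238.3   76. ] pink base [ 542.2 -340.     0. ]
pin [ 537.6 -148.9   66. ]
[array([135.5, 202.4]), array([256.8, 178.8]), array([270.4, 256. ]), array([145.8, 279.9])]
```

Measured positions:
- **Nut:** about (554.3, -238.5), yaw 9.7°.
- **Base:** centre about (517.5, 162), yaw 12.3°.
- **Slot:** centreline at about base x = -0.6 mm.

I move above the nut now.

Emit:
{"api": "carry_out", "payload": {
  "steps": [
    {"tx":0.94,"ty":0.8,"tz":0,"wz":-0.2,"grip":0.6},
    {"tx":0.94,"ty":0.8,"wz":-0.2,"grip":0.6},
    {"tx":0.94,"ty":0.8,"wz":-0.2,"grip":0.6},
    {"tx":0.94,"ty":0.8,"wz":-0.2,"grip":0.6},
    {"tx":0.94,"ty":0.8,"wz":-0.28,"grip":0.6},
    {"tx":0.94,"ty":0.8,"grip":0.6},
    {"tx":0.94,"ty":0.8,"grip":0.6},
    {"tx":0.94,"ty":0.8,"grip":0.6},
    {"tx":0.94,"ty":0.8,"grip":0.6},
    {"tx":0.94,"ty":0.8,"grip":0.6},
    {"tx":0.94,"ty":0.8,"grip":0.6},
    {"tx":0.94,"ty":0.8,"grip":0.6},
    {"tx":0.94,"ty":0.8,"tz":-0.5,"grip":0.6},
    {"tx":0.94,"ty":0.8,"tz":-0.7,"grip":0.6},
    {"tx":0.94,"ty":0.8,"tz":-0.8,"grip":0.6},
    {"grip":0.6},
    {"grip":0.6},
    {"grip":0.6}
  ]
}}

```text
invalid input
```

Emit:
{"api": "carry_out", "payload": {
  "steps": [
    {"wx":0,"wy":0,"wz":-0.2,"tx":0.94,"ty":0.8,"tz":0,"grip":0.6},
    {"wx":0,"wy":0,"wz":-0.2,"tx":0.94,"ty":0.8,"tz":0,"grip":0.6},
    {"wx":0,"wy":0,"wz":-0.2,"tx":0.94,"ty":0.8,"tz":0,"grip":0.6},
    {"wx":0,"wy":0,"wz":-0.2,"tx":0.94,"ty":0.8,"tz":0,"grip":0.6},
    {"wx":0,"wy":0,"wz":-0.28,"tx":0.94,"ty":0.8,"tz":0,"grip":0.6},
    {"wx":0,"wy":0,"wz":0,"tx":0.94,"ty":0.8,"tz":0,"grip":0.6},
    {"wx":0,"wy":0,"wz":0,"tx":0.94,"ty":0.8,"tz":0,"grip":0.6},
    {"wx":0,"wy":0,"wz":0,"tx":0.94,"ty":0.8,"tz":0,"grip":0.6},
    {"wx":0,"wy":0,"wz":0,"tx":0.94,"ty":0.8,"tz":0,"grip":0.6},
    {"wx":0,"wy":0,"wz":0,"tx":0.94,"ty":0.8,"tz":0,"grip":0.6},
    {"wx":0,"wy":0,"wz":0,"tx":0.94,"ty":0.8,"tz":0,"grip":0.6},
    {"wx":0,"wy":0,"wz":0,"tx":0.94,"ty":0.8,"tz":0,"grip":0.6},
    {"wx":0,"wy":0,"wz":0,"tx":0.94,"ty":0.8,"tz":-0.5,"grip":0.6},
    {"wx":0,"wy":0,"wz":0,"tx":0.94,"ty":0.8,"tz":-0.7,"grip":0.6},
    {"wx":0,"wy":0,"wz":0,"tx":0.94,"ty":0.8,"tz":-0.8,"grip":0.6},
    {"wx":0,"wy":0,"wz":0,"tx":0,"ty":0,"tz":0,"grip":0.6},
    {"wx":0,"wy":0,"wz":0,"tx":0,"ty":0,"tz":0,"grip":0.6},
    {"wx":0,"wy":0,"wz":0,"tx":0,"ty":0,"tz":0,"grip":0.6}
  ]
}}

```text
t: 2.5
ee_pos: [553.7, -239.6, 154.7]
eef_rot: [3.129, 0.264, 0.001]
contact_force: [-0.2, 0.7, 0.4]
grip_width: 51.1
gripper_force: 0.0
```

Emit:
{"api": "carry_out", "payload": {
  "steps": [
    {"wx":0,"wy":0,"wz":0,"tx":0.02,"ty":0.03,"tz":-0.9,"grip":0.6},
    {"wx":0,"wy":0,"wz":0,"tx":0,"ty":0,"tz":-0.9,"grip":0.6},
    {"wx":0,"wy":0,"wz":0,"tx":0,"ty":0,"tz":-0.9,"grip":0.6},
    {"wx":0,"wy":0,"wz":0,"tx":0,"ty":0,"tz":-0.8,"grip":0.6},
    {"wx":0,"wy":0,"wz":0,"tx":0,"ty":0,"tz":-0.5,"grip":0.6},
    {"wx":0,"wy":0,"wz":0,"tx":0,"ty":0,"tz":-0.3,"grip":0.6},
    {"wx":0,"wy":0,"wz":0,"tx":0,"ty":0,"tz":0,"grip":0.6},
    {"wx":0,"wy":0,"wz":0,"tx":0,"ty":0,"tz":0,"grip":0.3},
    {"wx":0,"wy":0,"wz":0,"tx":0,"ty":0,"tz":0,"grip":0.2},
    {"wx":0,"wy":0,"wz":0,"tx":0,"ty":0,"tz":0,"grip":0},
    {"wx":0,"wy":0,"wz":0,"tx":0,"ty":0,"tz":0,"grip":0},
    {"wx":0,"wy":0,"wz":0,"tx":0,"ty":0,"tz":0,"grip":0},
    {"wx":0,"wy":0,"wz":0,"tx":0,"ty":0,"tz":0,"grip":0},
    {"wx":0,"wy":0,"wz":0,"tx":0,"ty":0,"tz":0,"grip":0}
  ]
}}

```text
t: 4.25
ee_pos: [554.6, -237.9, 46.4]
eef_rot: [3.13, 0.266, 0.001]
contact_force: [-0.5, -0.3, 2.3]
grip_width: 5.7
gripper_force: 58.8
```

```bash
python3 - <<'E'
from h import *
i=[manip.camera(n)["image"][:,:,::-1] for n in("side","top")]
a=cv2.resize(i[0][190:360,270:430],(480,510)); b=cv2.resize(i[1][170:270,380:480],(300,300))
o=np.zeros((510,780,3),np.uint8); o[:,:480]=a; o[:300,480:]=b
cv2.imwrite("pics/g1.png",o); print(manip.state()["grip_width"],manip.state()["gripper_force"])
E
```

```text
5.952484500834265 58.851049449294806
```

View pics/g1.png

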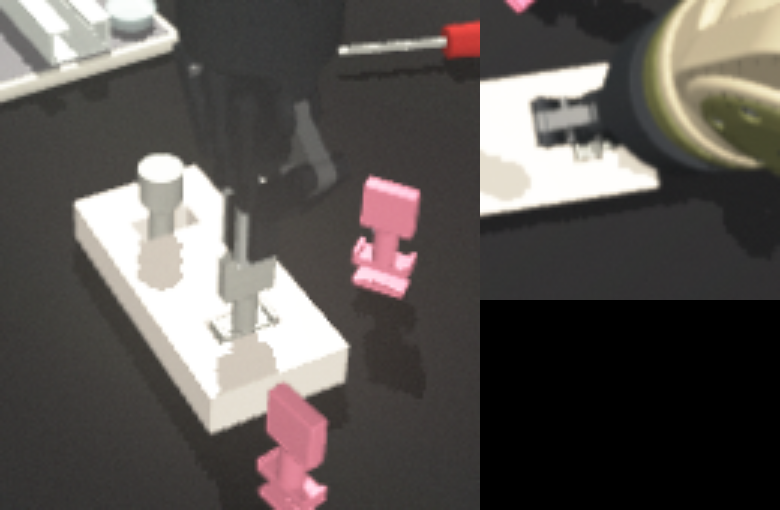

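The fingers hold the paddle, at about (245,250) in the crop, with full force. I lift it and check how it hangs.

Emit:
{"api": "carry_out", "payload": {
  "steps": [
    {"wx":0,"wy":0,"wz":0,"tx":0,"ty":0,"tz":0.3,"grip":0},
    {"wx":0,"wy":0,"wz":0,"tx":0,"ty":0,"tz":0.5,"grip":0},
    {"wx":0,"wy":0,"wz":0,"tx":0,"ty":0,"tz":0.8,"grip":0},
    {"wx":0,"wy":0,"wz":0,"tx":0,"ty":0,"tz":0.8,"grip":0},
    {"wx":0,"wy":0,"wz":0,"tx":0,"ty":0,"tz":0.8,"grip":0},
    {"wx":0,"wy":0,"wz":0,"tx":0,"ty":0,"tz":0.8,"grip":0},
    {"wx":0,"wy":0,"wz":0,"tx":0,"ty":0,"tz":0.8,"grip":0},
    {"wx":0,"wy":0,"wz":0,"tx":0,"ty":0,"tz":0,"grip":0},
    {"wx":0,"wy":0,"wz":0,"tx":0,"ty":0,"tz":0,"grip":0},
    {"wx":0,"wy":0,"wz":0,"tx":0,"ty":0,"tz":0,"grip":0}
  ]
}}

```text
t: 5.6
ee_pos: [553.7, -237.5, 165.2]
eef_rot: [-3.129, -0.265, 0.003]
contact_force: [-0.8, 0.6, -1.3]
grip_width: 5.9
gripper_force: 58.7
```

```bash
python3 - <<'E'
from h import *
c=manip.camera("side"); s=manip.state(); p=s["ee_pos"]; print(p,s["eef_rot"],s["contact_force"],s["ft_torque"],s["grip_width"])
q=proj(c,p); print(q); x,y=map(int,q)
cv2.imwrite("pics/g2.png",cv2.resize(c["image"][y-60:y+80,x-70:x+70,::-1],(560,560)))
print(proj(c,p-[0,0,41])-[x-70,y-60],proj(c,p)-[x-70,y-60])
E
```

```text
[ 553.75391512 -237.5169077   165.22395614] [-3.12928254e+00 -2.65476085e-01  2.55896807e-03] [-0.24637836 -0.43641248 -1.10188183] [-0.01268127  0.02194146  0.00163405] 6.072892507503268
[354.05824213 224.16207067]
[69.00707624 83.51125085] [70.05824213 60.16207067]
```

View pics/g2.png

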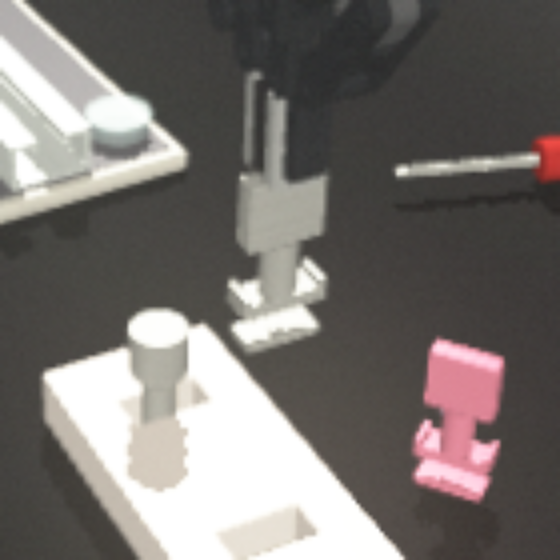

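The nut hangs straight: its foot is at (275,333) in the crop, where (276,334) was predicted for the foot centre. I carry it over the slot and turn it +92.6° on the way.

Emit:
{"api": "carry_out", "payload": {
  "steps": [
    {"wx":0,"wy":0,"wz":0.545,"tx":-0.087,"ty":0.94,"tz":0,"grip":0},
    {"wx":0,"wy":0,"wz":0.545,"tx":-0.087,"ty":0.94,"tz":0,"grip":0},
    {"wx":0,"wy":0,"wz":0.545,"tx":-0.087,"ty":0.94,"tz":0,"grip":0},
    {"wx":0,"wy":0,"wz":0.545,"tx":-0.087,"ty":0.94,"tz":0,"grip":0},
    {"wx":0,"wy":0,"wz":0.545,"tx":-0.087,"ty":0.94,"tz":0,"grip":0},
    {"wx":0,"wy":0,"wz":0.545,"tx":-0.087,"ty":0.94,"tz":0,"grip":0},
    {"wx":0,"wy":0,"wz":0.545,"tx":-0.087,"ty":0.94,"tz":0,"grip":0},
    {"wx":0,"wy":0,"wz":0.545,"tx":-0.087,"ty":0.94,"tz":0,"grip":0},
    {"wx":0,"wy":0,"wz":0.545,"tx":-0.087,"ty":0.94,"tz":0,"grip":0},
    {"wx":0,"wy":0,"wz":0.545,"tx":-0.087,"ty":0.94,"tz":0,"grip":0},
    {"wx":0,"wy":0,"wz":0.545,"tx":-0.087,"ty":0.94,"tz":0,"grip":0},
    {"wx":0,"wy":0,"wz":0.545,"tx":-0.087,"ty":0.94,"tz":0,"grip":0},
    {"wx":0,"wy":0,"wz":0.545,"tx":-0.087,"ty":0.94,"tz":0,"grip":0},
    {"wx":0,"wy":0,"wz":0.545,"tx":-0.087,"ty":0.94,"tz":0,"grip":0},
    {"wx":0,"wy":0,"wz":0.545,"tx":-0.087,"ty":0.94,"tz":0,"grip":0},
    {"wx":0,"wy":0,"wz":0.545,"tx":-0.087,"ty":0.94,"tz":0,"grip":0},
    {"wx":0,"wy":0,"wz":0.54,"tx":-0.087,"ty":0.94,"tz":0,"grip":0},
    {"wx":0,"wy":0,"wz":0,"tx":0,"ty":0,"tz":0,"grip":0},
    {"wx":0,"wy":0,"wz":0,"tx":0,"ty":0,"tz":0,"grip":0},
    {"wx":0,"wy":0,"wz":0,"tx":0,"ty":0,"tz":0,"grip":0}
  ]
}}

```text
t: 8.15
ee_pos: [517.4, 160.9, 166.1]
eef_rot: [-1.972, -2.445, 0.001]
contact_force: [0.6, 0.1, -0.9]
grip_width: 5.9
gripper_force: 58.8
```

```bash
python3 - <<'E'
from h import *
s=manip.state(); w=np.array(s["eef_rot"]); R=cv2.Rodrigues(w)[0]
print(s["q"],s["ee_pos"],"yaw",np.degrees(np.arctan2(R[1,0],R[0,0])),R[:,2],s["contact_force"])
i=[manip.camera(n)["image"][:,:,::-1] for n in("side","top")]
a=cv2.resize(i[0][100:230,220:340],(480,520)); b=cv2.resize(i[1][165:290,125:275],(312,260))
o=np.zeros((520,792,3),np.uint8); o[:,:480]=a; o[:260,480:]=b
cv2.imwrite("pics/g3.png",o)
E
```

```text
[ 1.53420648e-01  2.63298119e-01 -1.14800733e-01  1.19297203e+00
 -2.38627310e-04  1.51104115e+00] [517.41237417 160.88219988 166.13507329] yaw 102.21407859593805 [-2.34863058e-04 -2.77781752e-04 -9.99999934e-01] [ 0.61108283  0.11988558 -0.88971829]
```

View pics/g3.png

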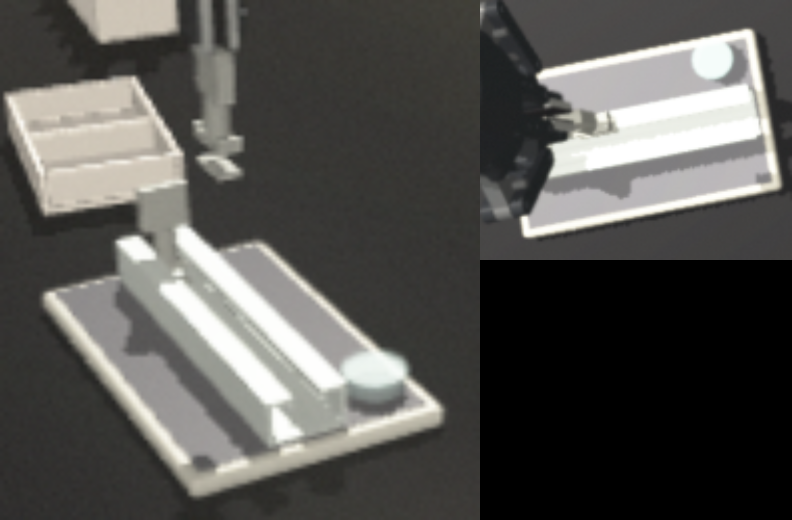

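Nut lengthwise over the slot (side crop: foot at (218,165), slot below). I go down gently; the spring will show any contact with a lip.

Emit:
{"api": "carry_out", "payload": {
  "steps": [
    {"wx":0,"wy":0,"wz":0,"tx":-0.01,"ty":0.02,"tz":-0.9,"grip":0},
    {"wx":0,"wy":0,"wz":0,"tx":0,"ty":0,"tz":-0.9,"grip":0},
    {"wx":0,"wy":0,"wz":0,"tx":0,"ty":0,"tz":-0.9,"grip":0},
    {"wx":0,"wy":0,"wz":0,"tx":0,"ty":0,"tz":-0.4,"grip":0},
    {"wx":0,"wy":0,"wz":0,"tx":0,"ty":0,"tz":0,"grip":0},
    {"wx":0,"wy":0,"wz":0,"tx":0,"ty":0,"tz":-0.1,"grip":0},
    {"wx":0,"wy":0,"wz":0,"tx":0,"ty":0,"tz":-0.1,"grip":0},
    {"wx":0,"wy":0,"wz":0,"tx":0,"ty":0,"tz":-0.1,"grip":0},
    {"wx":0,"wy":0,"wz":0,"tx":0,"ty":0,"tz":-0.1,"grip":0},
    {"wx":0,"wy":0,"wz":0,"tx":0,"ty":0,"tz":-0.1,"grip":0},
    {"wx":0,"wy":0,"wz":0,"tx":0,"ty":0,"tz":-0.1,"grip":0},
    {"wx":0,"wy":0,"wz":0,"tx":0,"ty":0,"tz":0,"grip":0},
    {"wx":0,"wy":0,"wz":0,"tx":0,"ty":0,"tz":0,"grip":0}
  ]
}}

```text
t: 9.88
ee_pos: [517.2, 162.1, 73.8]
eef_rot: [1.971, 2.447, 0.0]
contact_force: [-0.0, 0.9, -0.7]
grip_width: 6.0
gripper_force: 58.8
```

No contact and the foot is 6 mm into the slot. Before going deeper I feel sideways, 1 mm each way, to centre it.

Emit:
{"api": "carry_out", "payload": {
  "steps": [
    {"wx":0,"wy":0,"wz":0,"tx":0.04,"ty":0.01,"tz":0,"grip":0},
    {"wx":0,"wy":0,"wz":0,"tx":0,"ty":0,"tz":0,"grip":0},
    {"wx":0,"wy":0,"wz":0,"tx":0,"ty":0,"tz":0,"grip":0}
  ]
}}

```text
t: 10.25
ee_pos: [518.2, 162.4, 73.9]
eef_rot: [1.971, 2.447, 0.0]
contact_force: [-0.5, -1.2, -1.5]
grip_width: 5.9
gripper_force: 58.8
```

Emit:
{"api": "carry_out", "payload": {
  "steps": [
    {"wx":0,"wy":0,"wz":0,"tx":-0.04,"ty":-0.01,"tz":0,"grip":0},
    {"wx":0,"wy":0,"wz":0,"tx":-0.04,"ty":-0.01,"tz":0,"grip":0},
    {"wx":0,"wy":0,"wz":0,"tx":0,"ty":0,"tz":0,"grip":0},
    {"wx":0,"wy":0,"wz":0,"tx":0,"ty":0,"tz":0,"grip":0}
  ]
}}

```text
t: 10.75
ee_pos: [516.2, 161.9, 73.9]
eef_rot: [1.971, 2.446, 0.0]
contact_force: [-0.2, -0.2, -1.4]
grip_width: 5.6
gripper_force: 58.8
```

Free both ways, so it is centred to within 0.5 mm. I recentre it and go down towards the floor.

Emit:
{"api": "carry_out", "payload": {
  "steps": [
    {"wx":0,"wy":0,"wz":0,"tx":0.04,"ty":0.01,"tz":0,"grip":0},
    {"wx":0,"wy":0,"wz":0,"tx":0,"ty":0,"tz":-0.1,"grip":0},
    {"wx":0,"wy":0,"wz":0,"tx":0,"ty":0,"tz":-0.1,"grip":0},
    {"wx":0,"wy":0,"wz":0,"tx":0,"ty":0,"tz":-0.1,"grip":0},
    {"wx":0,"wy":0,"wz":0,"tx":0,"ty":0,"tz":-0.05,"grip":0},
    {"wx":0,"wy":0,"wz":0,"tx":0,"ty":0,"tz":-0.05,"grip":0},
    {"wx":0,"wy":0,"wz":0,"tx":0,"ty":0,"tz":-0.05,"grip":0},
    {"wx":0,"wy":0,"wz":0,"tx":0,"ty":0,"tz":0,"grip":0},
    {"wx":0,"wy":0,"wz":0,"tx":0,"ty":0,"tz":0,"grip":0}
  ]
}}

```text
t: 11.88
ee_pos: [517.1, 162.1, 62.6]
eef_rot: [1.971, 2.447, 0.0]
contact_force: [0.2, -0.4, -1.7]
grip_width: 5.6
gripper_force: 58.8
```

Emit:
{"api": "carry_out", "payload": {
  "steps": [
    {"wx":0,"wy":0,"wz":0,"tx":0,"ty":0,"tz":-0.1,"grip":0},
    {"wx":0,"wy":0,"wz":0,"tx":0,"ty":0,"tz":-0.1,"grip":0},
    {"wx":0,"wy":0,"wz":0,"tx":0,"ty":0,"tz":-0.1,"grip":0},
    {"wx":0,"wy":0,"wz":0,"tx":0,"ty":0,"tz":-0.1,"grip":0},
    {"wx":0,"wy":0,"wz":0,"tx":0,"ty":0,"tz":0,"grip":0},
    {"wx":0,"wy":0,"wz":0,"tx":0,"ty":0,"tz":0,"grip":0}
  ]
}}

```text
t: 12.62
ee_pos: [517.6, 162.2, 53.1]
eef_rot: [1.97, 2.446, 0.001]
contact_force: [-1.7, 0.1, 4.6]
grip_width: 6.0
gripper_force: 60.3
```

Floor felt: about 6 N of spring force, nut origin at about 12.5 mm. I press to about 6.5 mm.

Emit:
{"api": "carry_out", "payload": {
  "steps": [
    {"wx":0,"wy":0,"wz":0,"tx":0,"ty":0,"tz":-0.08,"grip":0},
    {"wx":0,"wy":0,"wz":0,"tx":0,"ty":0,"tz":-0.08,"grip":0},
    {"wx":0,"wy":0,"wz":0,"tx":0,"ty":0,"tz":-0.08,"grip":0},
    {"wx":0,"wy":0,"wz":0,"tx":0,"ty":0,"tz":0,"grip":0},
    {"wx":0,"wy":0,"wz":0,"tx":0,"ty":0,"tz":0,"grip":0},
    {"wx":0,"wy":0,"wz":0,"tx":0,"ty":0,"tz":0,"grip":0}
  ]
}}

```text
t: 13.38
ee_pos: [518.2, 162.3, 47.9]
eef_rot: [1.97, 2.445, 0.003]
contact_force: [-1.4, 0.0, 9.4]
grip_width: 6.0
gripper_force: 61.6
```

Emit:
{"api": "carry_out", "payload": {
  "steps": [
    {"wx":0,"wy":0,"wz":0,"tx":-0.03,"ty":-0.01,"tz":-0.05,"grip":0},
    {"wx":0,"wy":0,"wz":0,"tx":0,"ty":0,"tz":0,"grip":0},
    {"wx":0,"wy":0,"wz":0.5,"tx":0,"ty":0,"tz":0,"grip":0},
    {"wx":0,"wy":0,"wz":0.5,"tx":0,"ty":0,"tz":0,"grip":0},
    {"wx":0,"wy":0,"wz":0.5,"tx":0,"ty":0,"tz":0,"grip":0},
    {"wx":0,"wy":0,"wz":0,"tx":0,"ty":0,"tz":0,"grip":0},
    {"wx":0,"wy":0,"wz":0,"tx":0,"ty":0,"tz":0,"grip":0}
  ]
}}

```text
t: 14.25
ee_pos: [517.6, 162.0, 46.9]
eef_rot: [1.633, 2.681, 0.003]
contact_force: [-1.0, 0.6, 10.0]
grip_width: 6.1
gripper_force: 61.8
```

```bash
python3 -c "
from h import *
s=manip.state(); print(s['ee_pos'],s['contact_force'],s['ft_torque'],s['eef_rot'])"
```

```text
[517.63535823 162.02687717  46.85165656] [-0.98914344  0.58315018 10.02172295] [-0.02685838  0.26869393  0.03554097] [1.63331178 2.68092903 0.00292496]
```

Turned 15° with almost no torque, so it is clear below the lips. I turn the remaining 75°.

Emit:
{"api": "carry_out", "payload": {
  "steps": [
    {"wx":0,"wy":0,"wz":0.6,"tx":0,"ty":0,"tz":0,"grip":0},
    {"wx":0,"wy":0,"wz":0.6,"tx":0,"ty":0,"tz":0,"grip":0},
    {"wx":0,"wy":0,"wz":0.6,"tx":0,"ty":0,"tz":0,"grip":0},
    {"wx":0,"wy":0,"wz":0.6,"tx":0,"ty":0,"tz":0,"grip":0},
    {"wx":0,"wy":0,"wz":0.6,"tx":0,"ty":0,"tz":0,"grip":0},
    {"wx":0,"wy":0,"wz":0.6,"tx":0,"ty":0,"tz":0,"grip":0},
    {"wx":0,"wy":0,"wz":0.6,"tx":0,"ty":0,"tz":0,"grip":0},
    {"wx":0,"wy":0,"wz":0.6,"tx":0,"ty":0,"tz":0,"grip":0},
    {"wx":0,"wy":0,"wz":0.6,"tx":0,"ty":0,"tz":0,"grip":0},
    {"wx":0,"wy":0,"wz":0.6,"tx":0,"ty":0,"tz":0,"grip":0},
    {"wx":0,"wy":0,"wz":0.6,"tx":0,"ty":0,"tz":0,"grip":0},
    {"wx":0,"wy":0,"wz":0.6,"tx":0,"ty":0,"tz":0,"grip":0},
    {"wx":0,"wy":0,"wz":0.3,"tx":0,"ty":0,"tz":0,"grip":0},
    {"wx":0,"wy":0,"wz":0,"tx":0,"ty":0,"tz":0,"grip":0},
    {"wx":0,"wy":0,"wz":0,"tx":0,"ty":0,"tz":0,"grip":0},
    {"wx":0,"wy":0,"wz":0,"tx":0,"ty":0,"tz":0,"grip":0}
  ]
}}

```text
t: 16.25
ee_pos: [516.8, 161.3, 46.6]
eef_rot: [-0.336, 3.122, -0.002]
contact_force: [-3.2, -2.7, 11.4]
grip_width: 5.8
gripper_force: 62.0
```

```bash
python3 -c "
from h import *
s=manip.state(); w=s['eef_rot']; R=cv2.Rodrigues(np.array(w))[0]; print(s['ee_pos'],s['contact_force'],s['ft_torque'],np.degrees(np.arctan2(R[1,0],R[0,0])),R[:,2])"
```

```text
[516.83820413 161.3166322   46.57334326] [-3.21428611 -2.69839841 11.42456112] [-0.59456605  0.62473624 -0.00130409] -167.7235602356372 [ 0.00140753 -0.0010281  -0.99999848]
```

The quarter turn is done: tool yaw 192.3°, no torque left about z. I let the nut rise gently.

Emit:
{"api": "carry_out", "payload": {
  "steps": [
    {"wx":0,"wy":0,"wz":0,"tx":0,"ty":0,"tz":0.05,"grip":0},
    {"wx":0,"wy":0,"wz":0,"tx":0,"ty":0,"tz":0.05,"grip":0},
    {"wx":0,"wy":0,"wz":0,"tx":0,"ty":0,"tz":0.05,"grip":0},
    {"wx":0,"wy":0,"wz":0,"tx":0,"ty":0,"tz":0,"grip":0},
    {"wx":0,"wy":0,"wz":0,"tx":0,"ty":0,"tz":0,"grip":0},
    {"wx":0,"wy":0,"wz":0,"tx":0,"ty":0,"tz":0,"grip":0}
  ]
}}

```text
t: 17.0
ee_pos: [516.7, 161.5, 49.9]
eef_rot: [-0.336, 3.123, -0.001]
contact_force: [-1.4, -1.1, 7.9]
grip_width: 6.1
gripper_force: 61.2
```

Emit:
{"api": "carry_out", "payload": {
  "steps": [
    {"wx":0,"wy":0,"wz":0,"tx":0,"ty":0,"tz":0.04,"grip":0},
    {"wx":0,"wy":0,"wz":0,"tx":0,"ty":0,"tz":0.02,"grip":0},
    {"wx":0,"wy":0,"wz":0,"tx":0,"ty":0,"tz":0,"grip":0},
    {"wx":0,"wy":0,"wz":0,"tx":0,"ty":0,"tz":0,"grip":0}
  ]
}}

```text
t: 17.5
ee_pos: [516.6, 161.5, 51.1]
eef_rot: [-0.336, 3.123, -0.001]
contact_force: [-1.6, -0.7, 6.5]
grip_width: 6.1
gripper_force: 60.8
```

Force follows the spring and nothing jams. I open and withdraw.

Emit:
{"api": "carry_out", "payload": {
  "steps": [
    {"wx":0,"wy":0,"wz":0,"tx":0,"ty":0,"tz":0,"grip":0.2},
    {"wx":0,"wy":0,"wz":0,"tx":0,"ty":0,"tz":0,"grip":0.35},
    {"wx":0,"wy":0,"wz":0,"tx":0,"ty":0,"tz":0,"grip":0.35},
    {"wx":0,"wy":0,"wz":0,"tx":0,"ty":0,"tz":0,"grip":0.35},
    {"wx":0,"wy":0,"wz":0,"tx":0,"ty":0,"tz":0,"grip":0.35},
    {"wx":0,"wy":0,"wz":0,"tx":0,"ty":0,"tz":0.3,"grip":0.35},
    {"wx":0,"wy":0,"wz":0,"tx":0,"ty":0,"tz":0.6,"grip":0.35},
    {"wx":0,"wy":0,"wz":0,"tx":0,"ty":0,"tz":0.9,"grip":0.35},
    {"wx":0,"wy":0,"wz":0,"tx":0,"ty":0,"tz":0.9,"grip":0.35},
    {"wx":0,"wy":0,"wz":0,"tx":0,"ty":-0.5,"tz":0.9,"grip":0.35},
    {"wx":0,"wy":0,"wz":0,"tx":0,"ty":-1,"tz":0.8,"grip":0.35},
    {"wx":0,"wy":0,"wz":0,"tx":0,"ty":-1,"tz":0.5,"grip":0.35},
    {"wx":0,"wy":0,"wz":0,"tx":0,"ty":-1,"tz":0,"grip":0.35},
    {"wx":0,"wy":0,"wz":0,"tx":0,"ty":-1,"tz":0,"grip":0.35},
    {"wx":0,"wy":0,"wz":0,"tx":-0.5,"ty":-1,"tz":0,"grip":0.35},
    {"wx":0,"wy":0,"wz":0,"tx":-0.5,"ty":-1,"tz":0,"grip":0.35},
    {"wx":0,"wy":0,"wz":0,"tx":0,"ty":-0.5,"tz":0,"grip":0.35},
    {"wx":0,"wy":0,"wz":0,"tx":0,"ty":0,"tz":0,"grip":0.35},
    {"wx":0,"wy":0,"wz":0,"tx":0,"ty":0,"tz":0,"grip":0.35}
  ]
}}

```text
t: 19.88
ee_pos: [491.9, -12.7, 173.4]
eef_rot: [-0.337, 3.123, 0.0]
contact_force: [-0.2, -0.3, -0.8]
grip_width: 29.9
gripper_force: 0.0
```

```bash
python3 - <<'E'
from h import *
C=[manip.camera(n) for n in("side","top")]; i=[c["image"][:,:,::-1] for c in C]
a=cv2.resize(i[0][135:225,225:335],(440,360)); b=cv2.resize(i[1][170:290,125:275],(340,272))
o=np.zeros((360,780,3),np.uint8); o[:,:440]=a; o[:272,440:]=b
cv2.imwrite("pics/g4.png",o)
O=np.array([517.5,162.0]); t=np.radians(12.3); ex=np.array([np.cos(t),np.sin(t)]); ey=np.array([-ex[1],ex[0]])
for nm,y,z in(("ours top",0,81),("fitted top",85,81)):
    P=O-0.6*ex+ey*y
    print(nm,[((proj(C[0],[*(P+ex*d),z])-[225,135])*4).round().tolist() for d in(-15,15)],[((proj(C[1],[*(P+ex*d),z])-[125,170])*2.267+[440,0]).round().tolist() for d in(-15,15)])
E
```

```text
ours top [[177.0, 107.0], [227.0, 96.0]] [[588.0, 149.0], [582.0, 110.0]]
fitted top [[121.0, 51.0], [168.0, 41.0]] [[479.0, 170.0], [474.0, 131.0]]
```

View pics/g4.png

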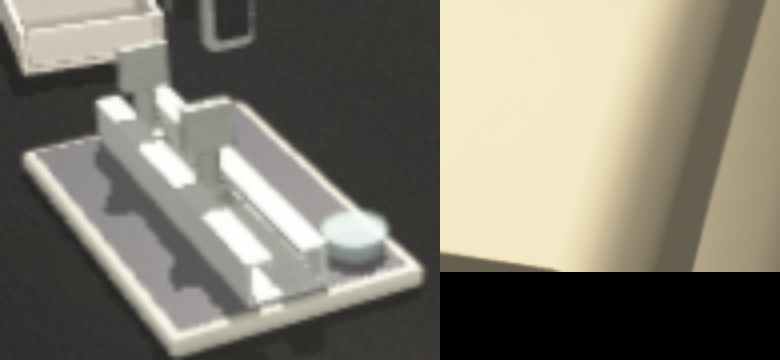

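The side crop shows our nut upright across the channel. Its paddle top runs (180,108)–(235,98), against a predicted (177,107)–(227,96), at seated height like the fitted nut. The dish is undisturbed and the gripper is clear.

```bash
python3 -c "
from cell import manip
print(manip.job_done())"
```

```text
the job is handed in; nothing more can be done
None
```

The nut stands locked across the middle of the channel, let go, with the arm clear, and I handed the job in at about 20 s; no verdict was returned, so success rests on my last picture and the force readings (at most about 11.5 N upward).

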